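# Latch the tilt stage level and mount the slide carrier

## Robot

A 6-joint arm with a two-finger parallel gripper is mounted at the origin on a cart in front of the work surface, level with it; the furniture and walls round the work are solid. World frame = base frame: x ahead of the robot, y to its left, z up, the work surface at z = 0. Lengths are in m, angles in rad, forces in N, time in s.
With the tool pointing down it reaches from about 0.275 to 0.85 m from the base axis. Payload 5.2 kg.
Tool frame: the origin (TCP) lies at the very end of the fingers, on their centre line; the grasp point (between the pads) lies 19 mm behind it; z points along the fingers, y is the direction in which the jaws open and shut (so a half turn about z gives the same grasp; the last joint's range is limited). The gripper opens to 85 mm and grips with 20 to 120 N. Pads are 22 mm wide; open, the fingers measure 114 mm over their backs; the gripper's body (76 mm by 85 mm) begins 54 mm behind the grasp point. The pads swing forward as they close: fully open they stand 13 mm farther back than shut.
Start: joints at [1.008, 0.259, 1.535, -0, 1.348, -0.203], TCP at [0.194, 0.515, 0.231] pointing down, gripper open.
Joint ranges: [-3.14, 3.14], [-0.91, 2.08], [0.19, 2.58], [-1.22, 4.36], [0.22, 2.71], [-3.12, 3.12]. Speed limits (rad/s): [2.57, 2.57, 3.14, 3.14, 3.14, 3.14].

## Interface

Orientations are given as a unit quaternion [x, y, z, w].
In Python, from plant import env gives the robot as it stands.
- The arm moves only by the shell command python3 -m pendant 'ROWS'. ROWS is JSON, a list of rows, each a list of 7 numbers: the closure, from -1 (fully open) to 1 (shut), then the shift along the world's x, y, z in cm, then the turn, a rotation vector about the world's x, y, z in degrees. A call has 1 to 10 rows; each row is the pose to reach, as a shift and turn from the pose commanded when the call began; what a row does not reach only later rows make up. A row lasts 1/12 s, in which the tool goes at most 41.7 mm and 7.16 degrees, less where a joint would pass 70% of its speed; a pose out of reach is approached as far as the arm can. A call with a gripper value outside its range is refused whole. The fingers move at their own pace and stop on an object; the grip force is fixed at half the most. Time passes only in rows, so rows that repeat a pose let the fingers close. It gives the time, the measured TCP pose, the force and the opening at its end, in the units of the state.
- env.get_state(): the state, without advancing time (a new reading comes with each control period).
- env.grab_frame(name): name is "scene" or "top" or "wrist"; returns the picture (420x560x3 uint8, blue, green, red); there is no depth.
- env.camera_params(name): a dict with "K" (3x3 intrinsics, pixels), "rvec" (rotation vector, rad) and "tvec" (3), from world to camera coordinates, as OpenCV has them. Camera axes: x right, y down, z forward; pixel columns grow to the right and rows downward; lengths in m; the calibration is good to about 2 mm. A picture is of the moment at which its call begins: read the wrist's pose just before it. camera_params takes no time and is no camera call; for the wrist camera it gives the pose at the moment of the call.
- env.close_job(): hands the job in, once; it reports no verdict.
The state is a dict: "time": time; "q": joint angles; "dq": joint speeds; "tau": joint torques, N m; "tcp_pos": TCP position; "tool_rot": TCP orientation; "wrist_force": force on the tool from outside, world axes, zero at the start; "torque": the same for the moment, N m; "finger_gap": opening from 0.0 (shut) to 1.0 (fully open).
Only numpy, scipy, OpenCV 4.12 (cv2) and the standard library are available. Lean on these libraries where they do the work, as an engineer would, in place of code of your own. Each camera call takes 0.05 s, during which the arm holds its last target.

## Task

Press the sprung tilting plate of the small tilt stage down until its latch catches and it stays level by itself once you let go. Then lay the slide carrier on it with both holes over the two upright pins, lying flat on the plate, and let go. Leave the staining jar and the Petri dish where they stand.

Things in the scene. Friction and masses are not known exactly. Their poses are not given: they have to be found in the camera images.
- stage: Tilt stage: dark steel base with a bare aluminium hinged plate, 230 x 160 mm, fixed to the desk. Origin on the desk under the plate; z up, y along the hinge, -x from hinge to latch side (at yaw 0 the latch faces the robot). Hinge axis at x = +85, z = 46 mm. The hinged plate on it is 163 x 138 x 8 mm.
- tilt_plate (a joint): Plate tilt, rad: 0 = level (top face 50 mm above the desk), positive = free (latch-side) edge up. Starts at its upper stop 0.38; lower stop -0.04. A spring lifts it: 3 to 8 N at the press pad, a few N more to pass the latch, which snaps over at about 0 to -0.01. Push to about -0.02; let go, it stays near 0; unlatched it swings up.
- press_pad (a point): Centre of the top of the round black rubber pad, 30 mm across and 2 mm high, on the plate near its free edge: the place to push. It moves with the plate: 143 mm from the hinge axis, 6 mm above the plate's mid-plane, so with the plate level it is at stage x = -58, y = 0, z = 52 mm.
- latch_top (a point): Top edge of the sprung steel latch upright at the middle of the stage's latch side: 30 mm wide in stage y, stage x = -114 to -92 mm, top 71 mm above the desk. Its sloped nose is pushed back by the steel rod on the plate's free edge and snaps over the rod.
- pin_a (a point): Foot of one locating pin, on the plate's top face. Pins are dark steel, 8 mm thick, 14 mm high with a conical top 4 mm high (3 mm wide at the tip), square to the plate. With the plate level it is at stage x = +5, y = +45, z = 50 mm.
- pin_b (a point): Foot of the other, equal pin; level: stage x = +5, y = -45, z = 50 mm.
- carrier: Slide carrier: loose flat dark steel plate 66 (x) x 130 (y) x 6 mm, two glass slides fixed on top, aluminium grip rib along its middle: 12 mm thick (x), 50 mm long (y), 6 to 30 mm above the underside. 0.11 to 0.22 kg. Origin at the centre of the underside, z up; lies flat on the desk. Turned half round it is the same.
- hole_a (a point): Centre, at the underside, of one 12 mm through hole of the carrier, at carrier y = +45 mm.
- hole_b (a point): Centre, at the underside, of the other 12 mm hole, at carrier y = -45 mm.
- staining_jar: Bystander: glass staining jar with black lid, 59 mm wide, 102 mm high, origin under its centre.
- petri_dish: Bystander: shallow round Petri dish, 56 mm wide, 14 mm high, origin under its centre.

How it is judged:
By the outcome, as a careful person would: the job done as asked, in the order asked, and still so for the second after the job is handed in, with the robot touching nothing.
It also fails if it takes over 51 s, if anything falls off the work surface, if the arm or the gripper's body presses on something with over 40 N, if the wrist force passes 120 N, or if a joint passes its speed limit or range.

## Working session

There is one attempt and no reset: what is moved stays moved. The work goes in short steps, Python scripts to look and compute and a shell command to move; the robot and the scene stay as the last step left them, time stands still between calls to the robot, and variables do not carry over. Pictures are saved under pics/ and viewed, and the job is handed in when it is done.

```bash
mkdir -p pics; ls; cat > h.py <<'E'
import numpy as np,cv2
from plant import env
def grab(n,f):
    im=env.grab_frame(n); cv2.imwrite('pics/'+f,im); return im
def cam(n):
    c=env.camera_params(n); K=np.array(c['K'],float).reshape(3,3); R=cv2.Rodrigues(np.array(c['rvec'],float))[0]; t=np.array(c['tvec'],float).ravel(); return K,R,t
def back(n,u,v,z,C=None):
    K,R,t=C or cam(n); d=R.T@np.linalg.inv(K)@np.array([u,v,1.]); o=-R.T@t; return o+d*(z-o[2])/d[2]
def proj(n,P,C=None):
    K,R,t=C or cam(n); p=(R@np.atleast_2d(P).T).T+t; p=(K@p.T).T; return p[:,:2]/p[:,2:]
E
python3 - <<'E'
from h import *
a=grab('scene','s0.png');b=grab('top','t0.png')
print(env.get_state())
for n in('scene','top'):
    K,R,t=cam(n);print(n,K,-R.T@t,R)
E
```

```text
pics
{'time': 0.1, 'q': array([ 1.00817191e+00,  2.59299693e-01,  1.53597839e+00, -1.28698792e-06,
        1.34801869e+00, -2.02781405e-01]), 'dq': array([ 0.00114396, -0.00153217, -0.00198531,  0.00049541,  0.00113627,
       -0.00085496]), 'tau': array([ 2.22717405e-03, -4.46964741e+01, -2.91245216e+01,  2.09476946e-05,
        6.22770865e-03, -3.26978125e-05]), 'tcp_pos': array([0.19337648, 0.51436924, 0.23054001]), 'tool_rot': array([ 1.78952144e-01,  9.83857410e-01, -7.90653172e-04, -3.17601212e-04]), 'wrist_force': array([-0.07839158,  1.00081443,  0.00471103]), 'torque': array([0.04229439, 0.00153263, 0.03179369]), 'finger_gap': 0.9992858368803889}
scene [[380.0203025    0.         279.94466819]
 [  0.         380.0203025  207.56456459]
 [  0.           0.           1.        ]] [ 0.05836072 -0.53646587  0.68416979] [[ 0.68783957 -0.72577837 -0.01106695]
 [-0.48530065 -0.44848755 -0.75056126]
 [ 0.53977773  0.52163653 -0.6607082 ]]
top [[462.90144418   0.         278.37546653]
 [  0.         462.90144418 215.7885994 ]
 [  0.           0.           1.        ]] [ 0.29564578 -0.06490869  1.29240642] [[ 0.01883353 -0.99982121  0.00168591]
 [-0.97712885 -0.01876325 -0.21181868]
 [ 0.21181244  0.00234195 -0.97730753]]
```

View pics/s0.png

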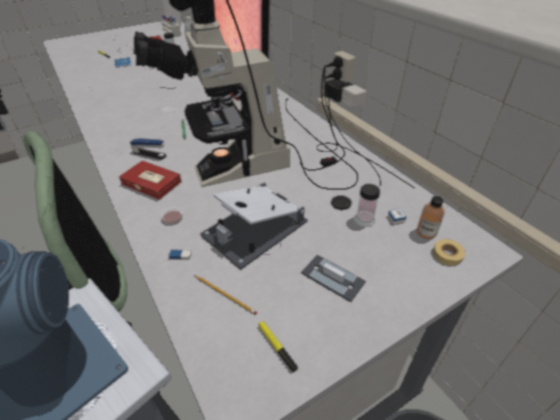

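View pics/t0.png

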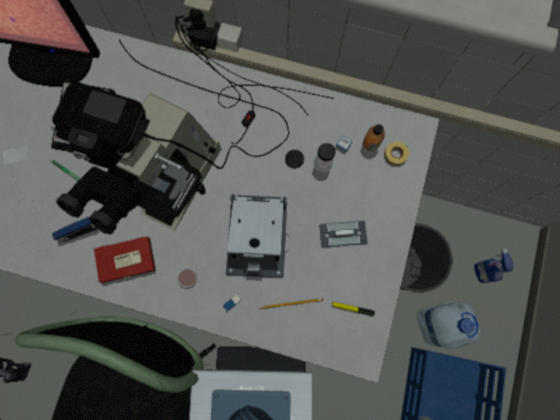

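```bash
python3 - <<'E'
import cv2
t=cv2.imread('pics/t0.png');s=cv2.imread('pics/s0.png')
cv2.imwrite('pics/t0a.png',cv2.resize(t[185:290,215:305],None,fx=5.5,fy=5.5,interpolation=cv2.INTER_CUBIC))
cv2.imwrite('pics/t0b.png',cv2.resize(t[205:260,305:385],None,fx=9,fy=9,interpolation=cv2.INTER_CUBIC))
cv2.imwrite('pics/s0a.png',cv2.resize(s[170:310,190:380],None,fx=4.2,fy=4.2,interpolation=cv2.INTER_CUBIC))
E
```

```text
(no output)
```

View pics/t0a.png

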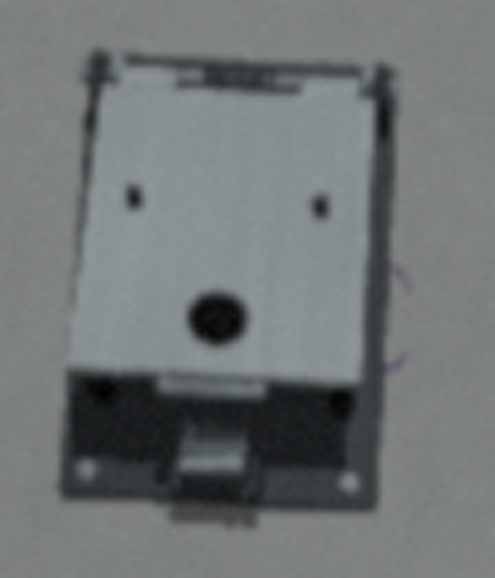

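View pics/t0b.png

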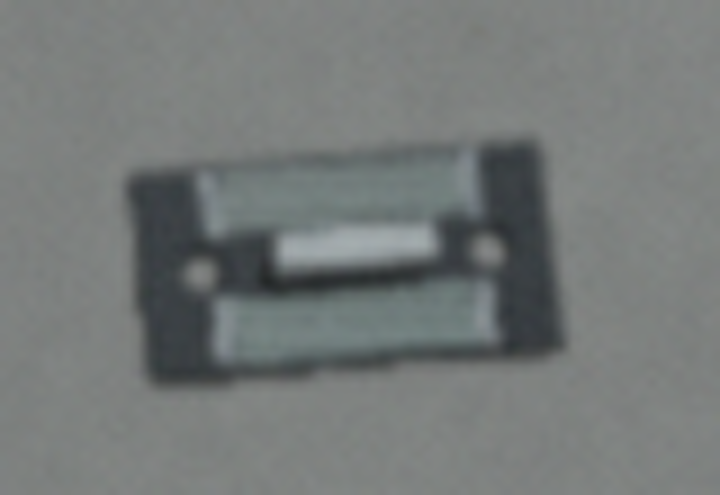

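View pics/s0a.png

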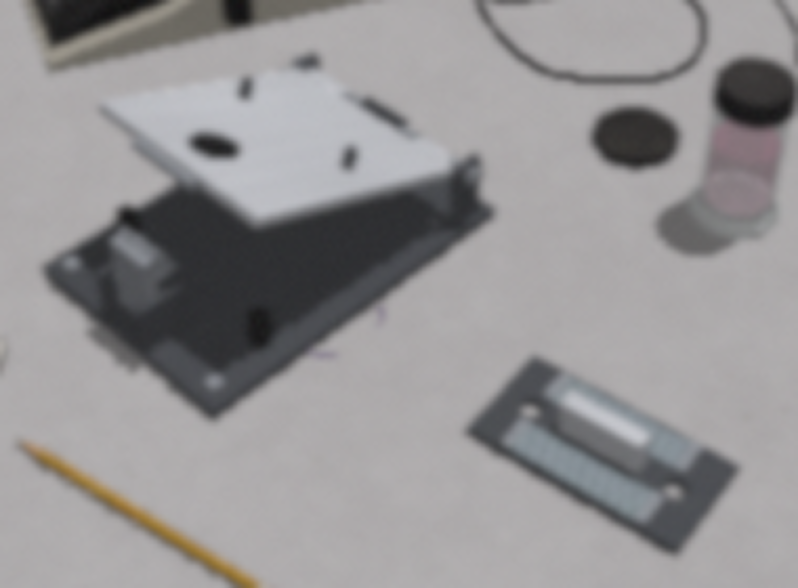

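```bash
cat > fit.py <<'E'
from h import *
from scipy.optimize import least_squares
def pl(d,y,h,th): return [.085-d*np.cos(th)+h*np.sin(th),y,.046+d*np.sin(th)+h*np.cos(th)]
def tf(p,P): c,s=np.cos(p[2]),np.sin(p[2]); P=np.atleast_2d(P);return np.c_[p[0]+c*P[:,0]-s*P[:,1],p[1]+s*P[:,0]+c*P[:,1],P[:,2]]
def solve(obs,p0):
    f=lambda p: np.concatenate([(proj(n,tf(p,P),CM[n])-np.array(u)).ravel() for n,P,u in obs])
    r=least_squares(f,p0); return r.x,r.fun.reshape(-1,2).round(2)
CM={n:cam(n) for n in('scene','top')}
E
python3 - <<'E'
from fit import *
T=lambda u,v,x0,y0,k:[(u+.5)/k-.5+x0,(v+.5)/k-.5+y0]
th=.38
P=[pl(.143,0,.006,th),pl(.08,.045,.011,th),pl(.08,-.045,.011,th)]
ut=[T(a,b,215,185,5.5) for a,b in((217,318),(134,197),(320,207))]
us=[T(a,b,190,170,4.2) for a,b in((214,146),(245,88),(349,157))]
for obs in ([('top',P,ut)],[('scene',P,us)],[('top',P,ut),('scene',P,us)]):
    print(*solve(obs,[.5,0,0]))
ct=[T(a,b,305,205,9) for a,b in((202,275),(487,251))]
cs=[T(a,b,190,170,4.2) for a,b in((530,411),(675,491))]
H=[[0,.045,.003],[0,-.045,.003]]
rt=[T(a,b,305,205,9) for a,b in((276,240),(436,225),(440,258),(273,277))]
R=[[.006,.025,.03],[.006,-.025,.03],[-.006,-.025,.03],[-.006,.025,.03]]
kt=[T(a,b,305,205,9) for a,b in((128,178),(538,140),(565,348),(152,382))]
C=[[.033,.065,.006],[.033,-.065,.006],[-.033,-.065,.006],[-.033,.065,.006]]
ks=[T(a,b,190,170,4.2) for a,b in((536,355),(740,467),(677,552),(467,432))]
for obs in ([('top',H,ct)],[('top',R,rt)],[('top',C,kt)],[('scene',H,cs)],[('scene',C,ks)],[('top',C,kt),('top',H,ct),('scene',C,ks),('scene',H,cs)]):
    print(*solve(obs,[.5,-.2,0]))
for n,u,v in(('top',324,175),('top',294,159),('scene',342,202)): print(back(n,u,v,0))
E
```

```text
[ 0.52638205 -0.0019066  -0.03538905] [[-0.01  0.16]
 [ 0.03 -0.08]
 [-0.02 -0.09]]
[ 0.5233231  -0.00489258 -0.02999897] [[ 0.02 -0.06]
 [-0.06 -0.03]
 [ 0.04  0.08]]
[ 0.52528763 -0.00286106 -0.03320024] [[ 0.38  0.58]
 [ 0.36  0.37]
 [ 0.32  0.29]
 [ 0.02 -0.87]
 [ 0.02 -0.75]
 [-0.02 -0.66]]
[ 0.52657337 -0.24502034  0.10410029] [[ 0.02 -0.  ]
 [-0.02  0.  ]]
[ 0.52587171 -0.24488803  0.11728661] [[-0.31 -0.14]
 [-0.19 -0.21]
 [-0.07  0.36]
 [ 0.57 -0.  ]]
[ 0.52654296 -0.24501388  0.10813189] [[ 0.04 -0.16]
 [ 0.02  0.07]
 [ 0.03 -0.11]
 [-0.09  0.19]]
[ 0.52457229 -0.24717354  0.1111227 ] [[-0.02 -0.02]
 [ 0.02  0.02]]
[ 0.52382238 -0.24827059  0.10185069] [[-0.46  0.17]
 [ 0.26  0.24]
 [ 0.31  0.14]
 [-0.16 -0.64]]
[ 0.52540006 -0.24659215  0.10458559] [[ 0.63  0.17]
 [ 0.63  0.56]
 [ 0.57  0.38]
 [ 0.42  0.53]
 [ 0.58  0.43]
 [ 0.55  0.41]
 [-0.66 -0.53]
 [ 0.02 -0.67]
 [ 0.17 -0.82]
 [-0.27 -1.37]
 [ 0.08 -0.44]
 [-0.04 -0.27]]
[ 0.69985241 -0.19239844  0.        ]
[ 0.74714476 -0.10444943  0.        ]
[ 0.75059475 -0.10625058  0.        ]
```

```bash
python3 - <<'E'
from fit import *
def tri(a,b):
    P=[CM[n][0]@np.c_[CM[n][1],CM[n][2]] for n in('top','scene')]
    X=cv2.triangulatePoints(P[0],P[1],np.array(a,float),np.array(b,float)).ravel();X=X[:3]/X[3]
    return X,proj('top',X),proj('scene',X)
print(tri((22,340),(38,138)));print(tri((195,385),(120,300)))
print(proj('top',[.194,.515,.231]),proj('scene',[.194,.515,.231]))
for z in (0,.1,.2,.3): print(z,back('top',190,340,z),back('top',120,325,z),back('top',70,205,z))
E
python3 - <<'E'
import cv2
s=cv2.imread('pics/s0.png');cv2.imwrite('pics/s0c.png',cv2.resize(s[0:420,0:200],None,fx=1.4*1,fy=1.4,interpolation=cv2.INTER_CUBIC))
t=cv2.imread('pics/t0.png');cv2.imwrite('pics/t0c.png',cv2.resize(t[180:420,0:330],None,fx=2.3,fy=2.3,interpolation=cv2.INTER_CUBIC))
E
```

```text
(array([0.23814072, 0.53193182, 0.16838241]), array([[ 23.1592866 , 336.25765183]]), array([[ 33.23315169, 139.10174523]]))
(array([ 0.13585042,  0.14923907, -0.0792538 ]), array([[200.67043125, 372.54533634]]), array([[ 96.6769398 , 303.36052154]]))
[[ 12.82231226 358.35493485]] [[  5.66253771 126.18009627]]
0 [0.22820813 0.1702048  0.        ] [0.26400609 0.36258786 0.        ] [0.59593807 0.53651754 0.        ]
0.1 [0.23342612 0.15201289 0.1       ] [0.26645421 0.32951029 0.1       ] [0.57270295 0.48998216 0.1       ]
0.2 [0.23864411 0.13382097 0.2       ] [0.26890233 0.29643273 0.2       ] [0.54946782 0.44344678 0.2       ]
0.3 [0.2438621  0.11562905 0.3       ] [0.27135045 0.26335517 0.3       ] [0.52623269 0.3969114  0.3       ]
```

View pics/t0c.png

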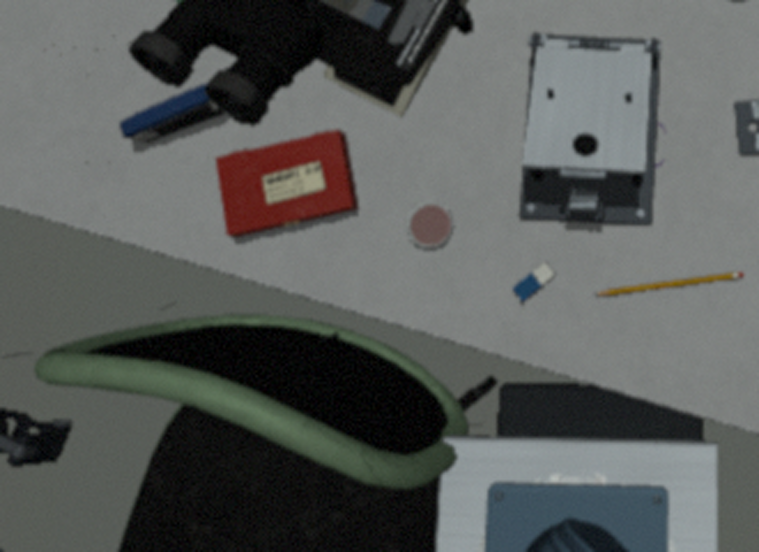

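View pics/s0c.png

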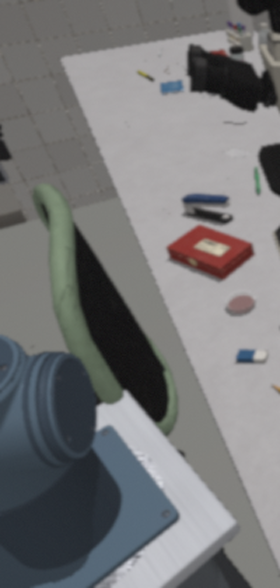

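```bash
python3 -m pendant '[[1,0,0,4,0,0,0],[1,0,0,8,0,0,0],[1,0,0,12,0,0,0],[1,0,0,15,0,0,0],[1,28.1,-51.6,15,0,0,18.7],[1,28.1,-51.6,15,0,0,18.7],[1,28.1,-51.6,15,0,0,18.7],[1,28.1,-51.6,15,0,0,18.7],[1,28.1,-51.6,15,0,0,18.7],[1,28.1,-51.6,15,0,0,18.7]]'
```

```text
time: 0.93
tcp_pos: [0.3104, 0.2991, 0.3811]
tool_rot: [0.016, 1.0, -0.0, -0.0]
wrist_force: [1.3, 0.3, -0.6]
finger_gap: 0.002
```

```bash
python3 -m pendant '[[1,16.2,-29.6,0,0,0,0],[1,16.2,-29.6,0,0,0,0],[1,16.2,-29.6,0,0,0,0],[1,16.2,-29.6,0,0,0,0],[1,16.2,-29.6,0,0,0,0],[1,16.2,-29.6,0,0,0,0],[1,16.2,-29.6,0,0,0,0],[1,16.2,-29.6,0,0,0,0],[1,16.2,-29.6,0,0,0,0],[1,16.2,-29.6,0,0,0,0]]'
python3 - <<'E'
from h import *
print(env.get_state()['tcp_pos'],env.get_state()['tool_rot']); grab('wrist','w1.png'); K,R,t=cam('wrist');print(K,-R.T@t,R)
E
```

```text
time: 1.77
tcp_pos: [0.473, 0.0026, 0.3801]
tool_rot: [0.019, 1.0, 0.0, -0.001]
wrist_force: [-0.3, 0.1, 0.3]
finger_gap: -0.001
[0.47296659 0.00256581 0.38013684] [ 1.89720667e-02  9.99819233e-01  1.67501168e-04 -1.23891947e-03]
[[317.84839069   0.         277.31323375]
 [  0.         317.84839069 212.03532042]
 [  0.           0.           1.        ]] [0.39775646 0.0070164  0.5241429 ] [[ 3.57725660e-02  9.99359766e-01  6.17176393e-04]
 [ 9.56738080e-01 -3.44253228e-02  2.88906808e-01]
 [ 2.88743087e-01 -9.74446170e-03 -9.57357026e-01]]
```

View pics/w1.png

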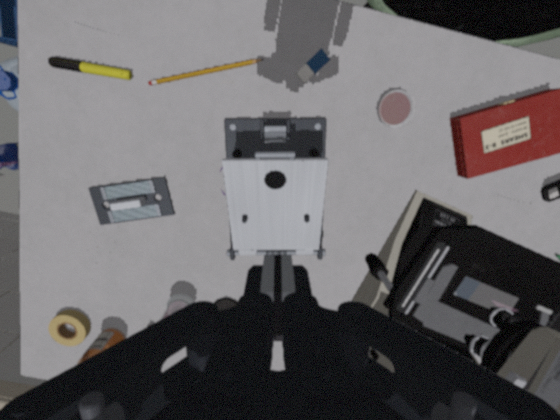

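```bash
python3 - <<'E'
import cv2
t=cv2.imread('pics/w1.png')
cv2.imwrite('pics/w1a.png',cv2.resize(t[110:265,215:340],None,fx=3.8,fy=3.8,interpolation=cv2.INTER_CUBIC))
cv2.imwrite('pics/w1b.png',cv2.resize(t[170:230,80:185],None,fx=7,fy=7,interpolation=cv2.INTER_CUBIC))
E
```

```text
(no output)
```

View pics/w1a.png

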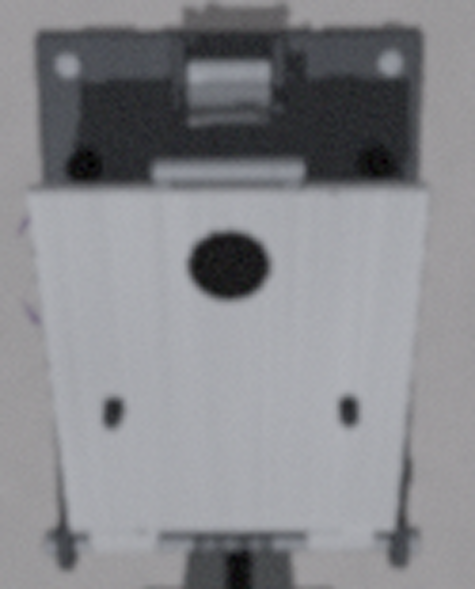

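View pics/w1b.png

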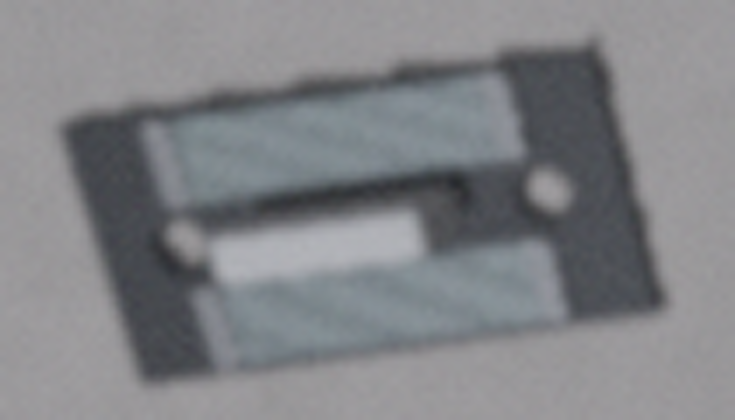

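```bash
python3 - <<'E'
from fit import *
CM['wrist']=cam('wrist')
T=lambda u,v,x0,y0,k:[(u+.5)/k-.5+x0,(v+.5)/k-.5+y0]
th=.38
P=[pl(.143,0,.006,th),pl(.08,.045,.011,th),pl(.08,-.045,.011,th)]
uw=[T(a,b,215,110,3.8) for a,b in((229,265),(348,411),(113,411))]
print(*solve([('wrist',P,uw)],[.5,0,0]))
C=[[.033,.065,.006],[.033,-.065,.006],[-.033,-.065,.006],[-.033,.065,.006]]
k=[T(a,b,80,170,7) for a,b in((665,306),(145,380),(65,118),(598,40))]
print(*solve([('wrist',C,k)],[.5,-.2,0]))
print(env.get_state()['tcp_pos'],env.get_state()['time'])
E
```

```text
[ 5.23897701e-01 -2.61281355e-04 -3.36469535e-02] [[ 0.09 -0.17]
 [ 0.1   0.03]
 [-0.2   0.17]]
[ 0.52421281 -0.24177867  0.1073821 ] [[-0.15  0.06]
 [ 0.37 -0.19]
 [-0.18  0.02]
 [-0.02  0.09]]
[0.47226754 0.00423708 0.3805397 ] 1.8167
```

```bash
python3 -m pendant '[[1,0.6,-0.4,-4,0,0,0],[1,0.6,-0.4,-8,0,0,0],[1,0.6,-0.4,-12,0,0,0],[1,0.6,-0.4,-16,0,0,0],[1,0.6,-0.4,-20,0,0,0],[1,0.6,-0.4,-23,0,0,0],[1,0.6,-0.4,-23,0,0,0],[1,0.6,-0.4,-23,0,0,0]]'
python3 - <<'E'
from h import *
s=env.get_state();print(s['tcp_pos'],s['wrist_force'])
grab('wrist','w2.png'); 
E
```

```text
time: 2.48
tcp_pos: [0.4769, 0.0026, 0.151]
tool_rot: [0.016, 1.0, 0.001, -0.002]
wrist_force: [0.1, -0.6, -0.1]
finger_gap: 0.002
[0.47692932 0.00259021 0.15101239] [ 0.10982474 -0.61620434 -0.09526769]
```

View pics/w2.png

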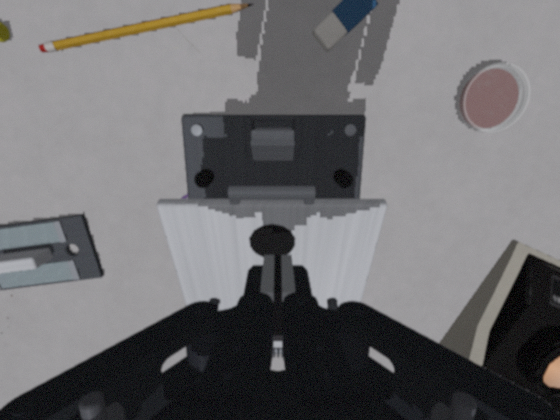

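```bash
python3 -m pendant '[[1,0,-0.3,-2.5,0,0,0],[1,0,-0.3,-4,0,0,0],[1,0,-0.3,-5,0,0,0],[1,-0.2,-0.3,-6,0,0,0],[1,-0.5,-0.3,-7,0,0,0],[1,-0.7,-0.3,-8,0,0,0],[1,-0.9,-0.3,-9,0,0,0],[1,-1,-0.3,-9.6,0,0,0],[1,-1,-0.3,-10,0,0,0],[1,-1,-0.3,-10.2,0,0,0]]'
python3 - <<'E'
from h import *
s=env.get_state();print(s['tcp_pos'],s['wrist_force'])
grab('wrist','w3.png');grab('scene','s3.png')
E
```

```text
time: 3.37
tcp_pos: [0.4707, -0.002, 0.0517]
tool_rot: [0.017, 1.0, -0.0, 0.003]
wrist_force: [-0.8, 2.4, 5.2]
finger_gap: 0.002
[ 0.47074384 -0.00203066  0.05172548] [-0.79663025  2.39245577  5.18615893]
```

View pics/w3.png

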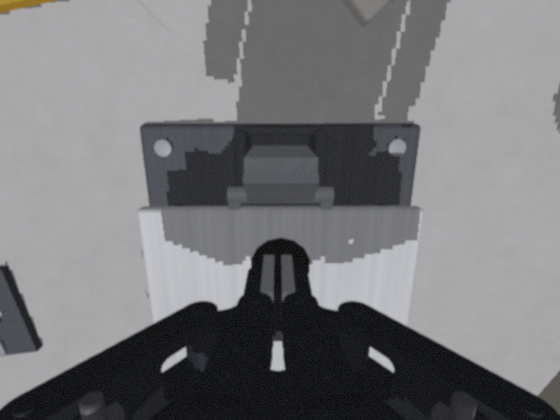

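View pics/s3.png

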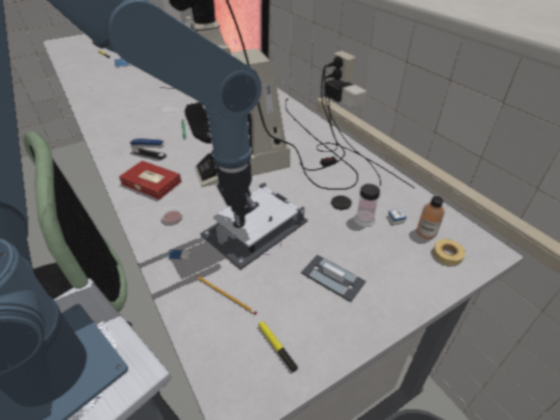

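```bash
python3 -m pendant '[[1,0,0,-0.1,0,0,0],[1,0,0,-0.2,0,0,0],[1,0,0,-0.2,0,0,0],[1,0,0,-0.2,0,0,0]]'
```

```text
time: 3.8
tcp_pos: [0.4706, -0.0021, 0.0493]
tool_rot: [0.017, 1.0, -0.0, 0.002]
wrist_force: [0.9, 2.5, 5.6]
finger_gap: -0.003
```

```bash
python3 -m pendant '[[1,0,0,-0.1,0,0,0],[1,0,0,-0.15,0,0,0],[1,0,0,-0.15,0,0,0]]'; python3 -m pendant '[[1,0,0,0.3,0,0,0],[1,0,0,0.6,0,0,0],[1,0,0,1.5,0,0,0],[1,0,0,2.5,0,0,0],[1,0,0,2.5,0,0,0]]'
python3 - <<'E'
from h import *
s=env.get_state();print(s['tcp_pos'],s['wrist_force'])
grab('wrist','w4.png');grab('scene','s4.png')
E
```

```text
time: 4.05
tcp_pos: [0.4706, -0.0021, 0.0478]
tool_rot: [0.017, 1.0, -0.0, 0.002]
wrist_force: [1.2, 2.9, 5.7]
finger_gap: 0.001
time: 4.47
tcp_pos: [0.4695, -0.0026, 0.073]
tool_rot: [0.017, 1.0, -0.001, 0.001]
wrist_force: [1.1, 0.3, 1.2]
finger_gap: -0.004
[ 0.46947567 -0.00258189  0.07295526] [1.07729263 0.32614697 1.17917603]
```

View pics/w4.png

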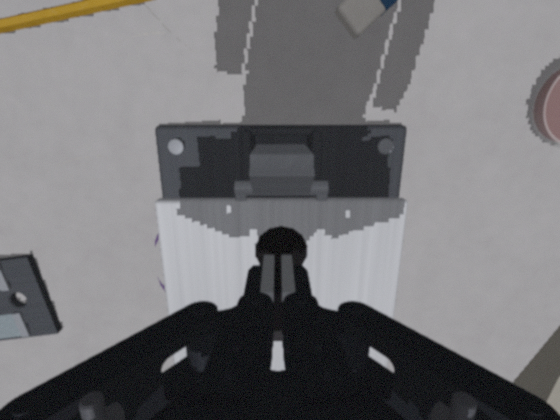

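```bash
python3 -m pendant '[[1,0,0,4,0,0,0],[1,0,0,8,0,0,0],[1,0,0,12.5,0,0,0],[0,5.6,-24.3,12.5,0,0,-7],[0,5.6,-24.3,12.5,0,0,-14],[0,5.6,-24.3,12.5,0,0,-21],[0,5.6,-24.3,12.5,0,0,-28],[0,5.6,-24.3,12.5,0,0,-35],[0,5.6,-24.3,12.5,0,0,-42],[0,5.6,-24.3,12.5,0,0,-49]]'
python3 -m pendant '[[0,0,0,0,0,0,-7],[0,0,0,0,0,0,-14],[0,0,0,0,0,0,-21],[0,0,0,0,0,0,-28],[0,0,0,0,0,0,-33],[0,0,0,0,0,0,-33],[0,0,0,0,0,0,-33]]'
python3 - <<'E'
from h import *
import json
c=env.camera_params('wrist');s=env.get_state();print(s['tcp_pos'],s['tool_rot'],s['wrist_force'],s['finger_gap'])
grab('wrist','w5.png');s2=env.get_state();print(s2['tcp_pos'])
json.dump({k:np.array(v).tolist() for k,v in c.items()},open('cw5.json','w'));t=grab('top','t5.png');grab('scene','s5.png')
cv2.imwrite('pics/t5a.png',cv2.resize(t[185:290,215:305],None,fx=5.5,fy=5.5,interpolation=cv2.INTER_CUBIC))
E
```

```text
time: 5.4
tcp_pos: [0.5251, -0.2529, 0.1949]
tool_rot: [0.435, 0.901, -0.002, 0.001]
wrist_force: [0.9, 0.7, 0.6]
finger_gap: 0.502
time: 5.98
tcp_pos: [0.524, -0.245, 0.1952]
tool_rot: [0.668, 0.745, -0.0, -0.001]
wrist_force: [-0.6, -0.0, 0.6]
finger_gap: 0.501
[ 0.52400576 -0.24503535  0.19522765] [ 6.67576077e-01  7.44541296e-01 -1.25472576e-04 -6.51230910e-04] [-0.550017   -0.03167718  0.58678226] 0.5012675947169174
[ 0.52409121 -0.24505181  0.19535696]
```

View pics/w5.png

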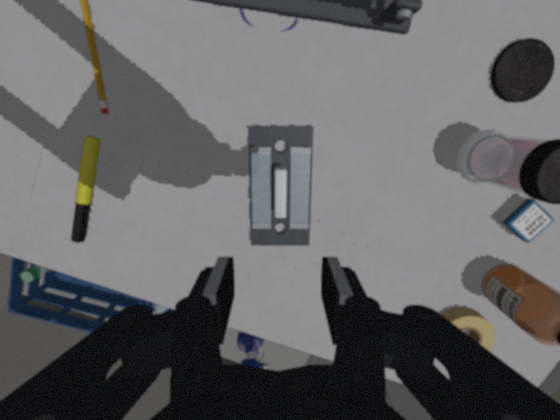

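View pics/t5a.png

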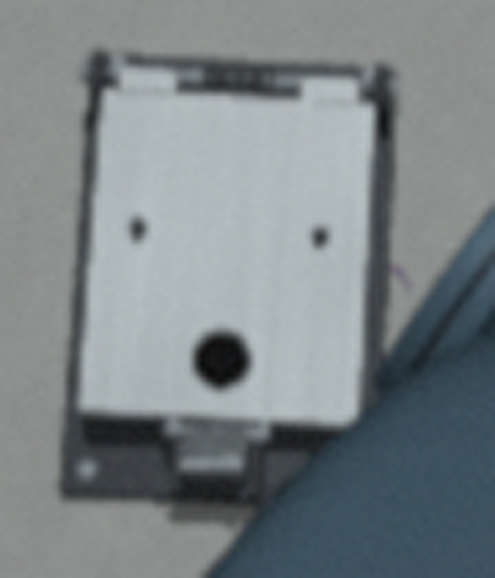

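View pics/s5.png

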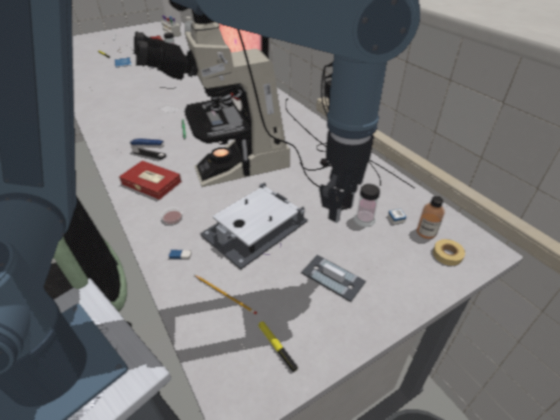

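```bash
python3 - <<'E'
import cv2
t=cv2.imread('pics/w5.png')
cv2.imwrite('pics/w5b.png',cv2.resize(t[115:255,235:325],None,fx=4.2,fy=4.2,interpolation=cv2.INTER_CUBIC))
t=cv2.imread('pics/s5.png')
cv2.imwrite('pics/s5a.png',cv2.resize(t[175:265,195:310],None,fx=6.5,fy=6.5,interpolation=cv2.INTER_CUBIC))
E
```

```text
(no output)
```

View pics/w5b.png

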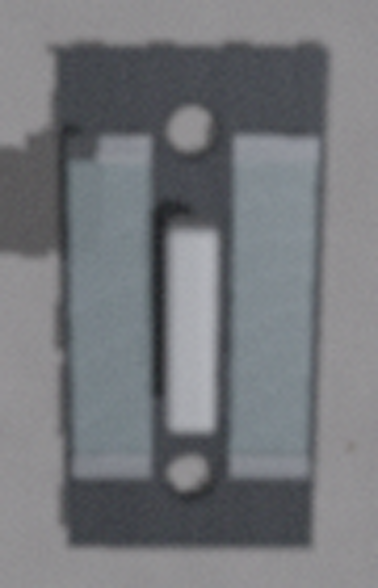

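View pics/s5a.png

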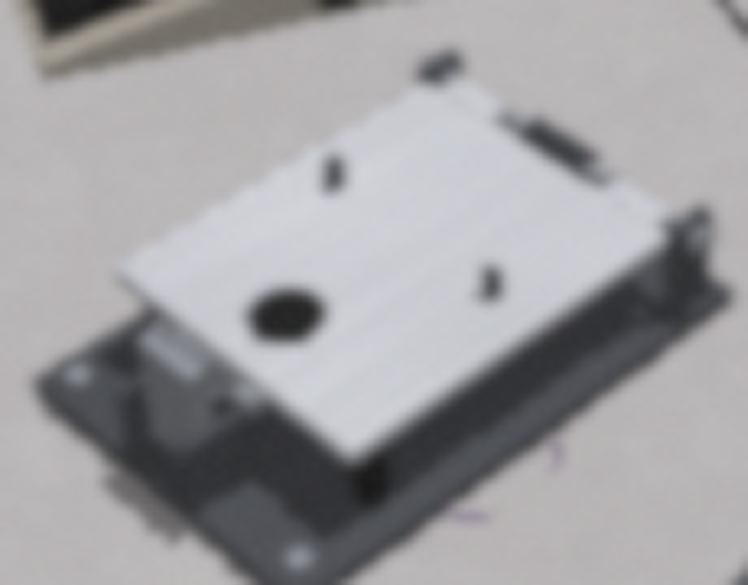

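```bash
python3 - <<'E'
from fit import *
import json
c=json.load(open('cw5.json'));CM['wrist']=(np.array(c['K']).reshape(3,3),cv2.Rodrigues(np.array(c['rvec']))[0],np.array(c['tvec']).ravel())
T=lambda u,v,x0,y0,k:[(u+.5)/k-.5+x0,(v+.5)/k-.5+y0]
C=[[.033,.065,.006],[.033,-.065,.006],[-.033,-.065,.006],[-.033,.065,.006]]
k=[T(a,b,235,115,4.2) for a,b in((326,46),(313,543),(70,545),(56,50))]
print(*solve([('wrist',C,k)],[.5,-.2,0]))
R=[[.006,.025,.03],[.006,-.025,.03],[-.006,-.025,.03],[-.006,.025,.03]]
r=[T(a,b,235,115,4.2) for a,b in((218,229),(217,432),(168,432),(168,229))]
print(*solve([('wrist',R,r)],[.5,-.2,0]))
H=[[0,.045,.006],[0,-.045,.006]]
h=[T(a,b,235,115,4.2) for a,b in((190,129),(188,471))]
print(*solve([('wrist',H,h)],[.5,-.2,0]))
P=[pl(.143,0,.006,0),pl(.08,.045,.011,0),pl(.08,-.045,.011,0)]
ut=[T(a,b,215,185,5.5) for a,b in((222,359),(138,229),(320,237))]
us=[T(a,b,195,175,6.5) for a,b in((287,314),(332,174),(489,284))]
print(*solve([('top',P,ut)],[.5,0,0]));print(*solve([('scene',P,us)],[.5,0,0]))
E
```

```text
[ 0.52615931 -0.24509205  0.11440457] [[ 0.41 -0.2 ]
 [ 0.41  0.76]
 [-0.18  0.54]
 [-0.62 -0.79]]
[ 0.5263487  -0.24518465  0.10954222] [[ 0.2  -0.23]
 [ 0.05  0.25]
 [-0.05  0.25]
 [-0.2  -0.22]]
[ 0.52547547 -0.24428329  0.10540514] [[ 0.   -0.51]
 [-0.    0.6 ]]
[ 0.52654088 -0.00218572 -0.02720253] [[ 0.03  0.23]
 [-0.01 -0.15]
 [-0.02 -0.09]]
[ 0.52314789 -0.00504657 -0.03362071] [[-0.41  0.39]
 [ 0.15 -0.22]
 [ 0.28 -0.23]]
```

```bash
python3 -m pendant '[[0,0.2,0,-4,0,0,0],[0,0.2,0,-8,0,0,0],[0,0.2,0,-12,0,0,0],[0,0.2,0,-15,0,0,0],[0,0.2,0,-16.5,0,0,0],[0,0.2,0,-17.5,0,0,0],[0,0.2,0,-18.4,0,0,0],[0,0.2,0,-18.4,0,0,0]]'
python3 - <<'E'
from h import *
s=env.get_state();print(s['tcp_pos'],s['tool_rot'],s['wrist_force'],s['finger_gap'])
grab('wrist','w6.png')
E
```

```text
time: 6.8
tcp_pos: [0.5259, -0.2449, 0.0107]
tool_rot: [0.668, 0.744, -0.0, -0.001]
wrist_force: [-0.4, -0.6, -0.2]
finger_gap: 0.502
[ 0.52593614 -0.24491237  0.01073277] [ 6.68365173e-01  7.43832856e-01 -1.00919722e-04 -8.17084240e-04] [-0.38410516 -0.59201014 -0.20051066] 0.5021973188121176
```

View pics/w6.png

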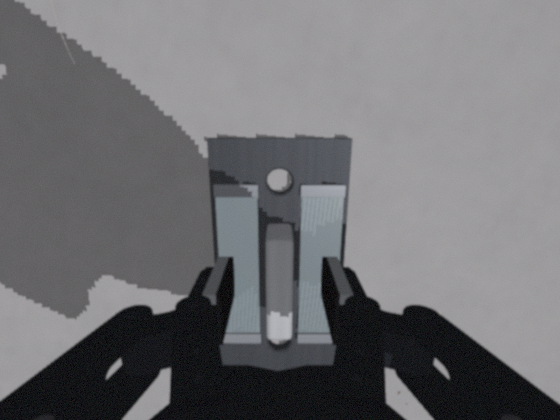

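Jaws straddle the rib (rib column 280, jaws at 225 and 335), centred. Close.

```bash
python3 -m pendant '[[1,0,0,0,0,0,0],[1,0,0,0,0,0,0],[1,0,0,0,0,0,0],[1,0,0,0,0,0,0],[1,0,0,0,0,0,0],[1,0,0,0,0,0,0],[1,0,0,0,0,0,0],[1,0,0,0,0,0,0]]'
python3 -m pendant '[[1,0,0,1,0,0,0],[1,0,0,3,0,0,0],[1,0,0,6,0,0,0],[1,0,0,10,0,0,0],[1,0,0,10,0,0,0],[1,0,0,10,0,0,0]]'
python3 - <<'E'
from h import *
import json
c=env.camera_params('wrist');s=env.get_state();print(s['tcp_pos'],s['tool_rot'],s['wrist_force'],s['finger_gap'])
json.dump({k:np.array(v).tolist() for k,v in c.items()},open('cw7.json','w'))
grab('wrist','w7.png');grab('scene','s7.png')
E
```

```text
time: 7.52
tcp_pos: [0.5274, -0.2458, 0.0135]
tool_rot: [0.669, 0.744, 0.0, 0.002]
wrist_force: [-1.3, 0.7, 6.6]
finger_gap: 0.125
time: 8.02
tcp_pos: [0.528, -0.2463, 0.1153]
tool_rot: [0.669, 0.744, 0.0, 0.003]
wrist_force: [-0.1, -0.1, -2.1]
finger_gap: 0.126
[ 0.52801206 -0.24628207  0.1153125 ] [6.68506446e-01 7.43699042e-01 3.43278372e-04 3.27843614e-03] [-0.09244523 -0.07644341 -2.14348881] 0.12612825071866507
```

View pics/w7.png

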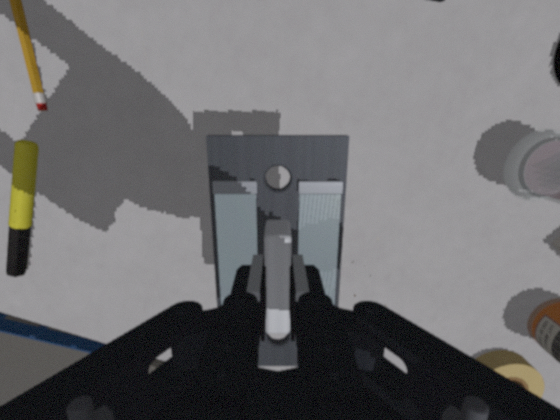

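View pics/s7.png

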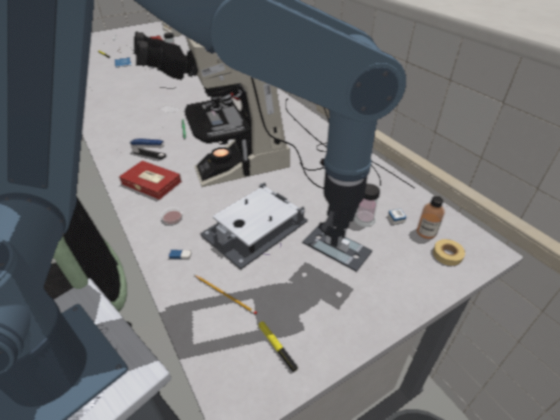

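```bash
python3 - <<'E'
import cv2
t=cv2.imread('pics/w7.png')
cv2.imwrite('pics/w7b.png',cv2.resize(t[120:300,190:370],None,fx=3.3,fy=3.3,interpolation=cv2.INTER_CUBIC))
E
```

```text
(no output)
```

View pics/w7b.png

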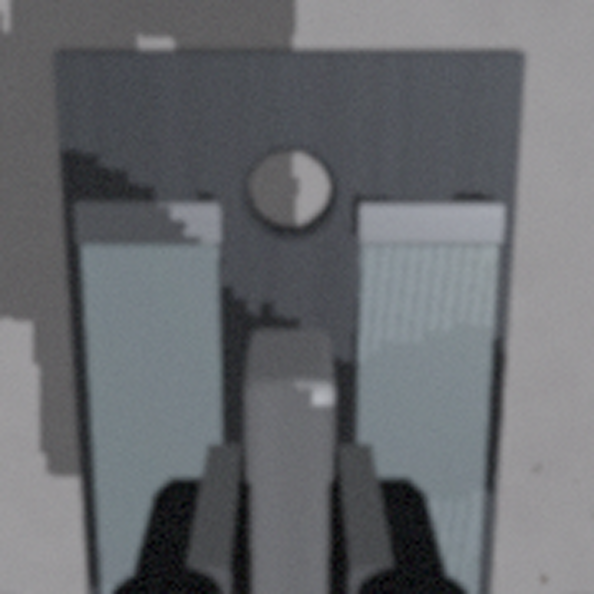

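```bash
python3 - <<'E'
from fit import *
import json
c=json.load(open('cw7.json'));CM['wrist']=(np.array(c['K']).reshape(3,3),cv2.Rodrigues(np.array(c['rvec']))[0],np.array(c['tvec']).ravel())
T=lambda u,v,x0,y0,k:[(u+.5)/k-.5+x0,(v+.5)/k-.5+y0]
for dz in(.0135,.0115):
    z=.1153-dz+.006
    C=[[-.033,.065,z],[.033,.065,z],[0,.045,z]]
    k=[T(a,b,190,120,3.3) for a,b in((57,50),(523,52),(290,188))]
    x,r=solve([('wrist',C,k)],[.5,-.2,0]);print(x,r)
q=[.6685,.7437];print(np.arctan2(2*q[1]**2-1,2*q[0]*q[1]))
E
```

```text
[ 0.52722966 -0.24547672  0.10223085] [[-0.88 -0.35]
 [ 0.95 -0.38]
 [-0.07  0.92]]
[ 0.5272004  -0.24529619  0.1022209 ] [[-1.85 -0.49]
 [ 1.92 -0.51]
 [-0.06  1.35]]
0.10638204449800759
```

```bash
python3 -m pendant '[[1,0.1,3,0.5,0,0,-2],[1,0.2,7,0.5,0,0,-4],[1,0.3,11,0.5,0,0,-6],[1,0.4,15,0.5,0,0,-7.8],[1,0.4,18.5,0.5,0,0,-7.8],[1,0.4,21.5,0.5,0,0,-7.8],[1,0.4,23.5,0.5,0,0,-7.8],[1,0.4,24.3,0.5,0,0,-7.8],[1,0.4,24.3,0.5,0,0,-7.8],[1,0.4,24.3,0.5,0,0,-7.8]]'
python3 -m pendant '[[1,0,0,0,0,0,0],[1,0,0,0,0,0,0],[1,0,0,0,0,0,0]]'
python3 - <<'E'
from h import *
import json
c=env.camera_params('wrist');s=env.get_state();print(s['tcp_pos'],s['tool_rot'],s['wrist_force'],s['finger_gap'])
json.dump({k:np.array(v).tolist() for k,v in c.items()},open('cw8.json','w'))
w=grab('wrist','w8.png');s=grab('scene','s8.png');t=grab('top','t8.png')
cv2.imwrite('pics/s8a.png',cv2.resize(s[165:275,185:315],None,fx=5.5,fy=5.5,interpolation=cv2.INTER_CUBIC))
cv2.imwrite('pics/t8a.png',cv2.resize(t[185:290,215:305],None,fx=5.5,fy=5.5,interpolation=cv2.INTER_CUBIC))
E
```

```text
time: 8.95
tcp_pos: [0.5298, -0.0023, 0.1159]
tool_rot: [0.717, 0.697, -0.001, -0.001]
wrist_force: [1.0, -0.2, -1.5]
finger_gap: 0.119
time: 9.2
tcp_pos: [0.5305, -0.0034, 0.1167]
tool_rot: [0.718, 0.696, -0.0, 0.0]
wrist_force: [0.7, 0.5, -1.5]
finger_gap: 0.123
[ 0.53045474 -0.00343449  0.11670895] [ 7.18220018e-01  6.95816061e-01 -1.24333509e-04  2.88583527e-06] [ 0.73097365  0.50016825 -1.52859052] 0.12294417212865572
```

View pics/w8.png

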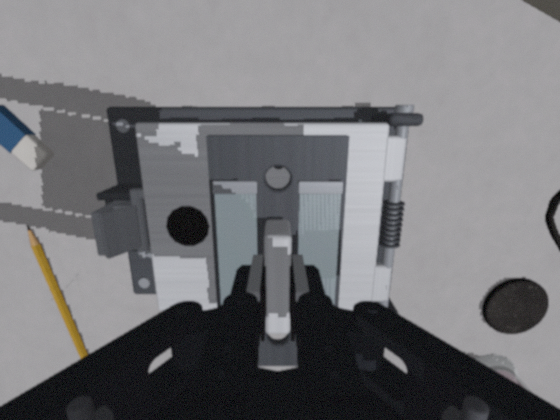

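View pics/s8a.png

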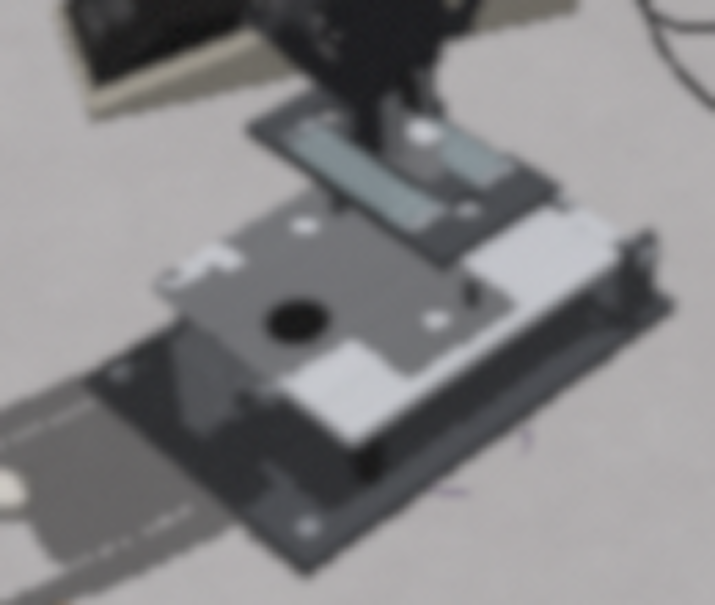

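View pics/t8a.png

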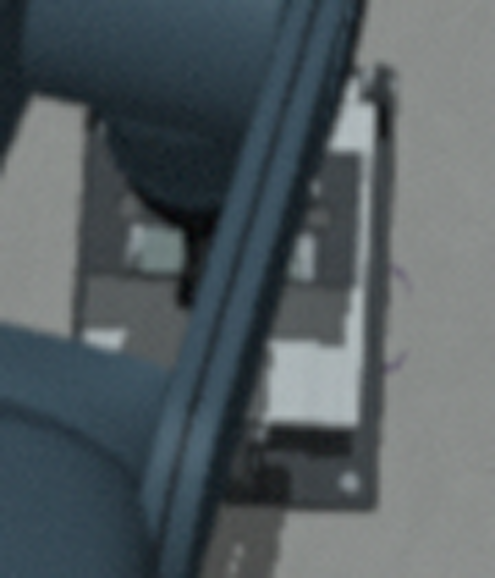

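```bash
python3 - <<'E'
import cv2
t=cv2.imread('pics/w8.png')
cv2.imwrite('pics/w8a.png',cv2.resize(t[90:310,90:430],None,fx=2.3,fy=2.3,interpolation=cv2.INTER_CUBIC))
E
```

View pics/w8a.png

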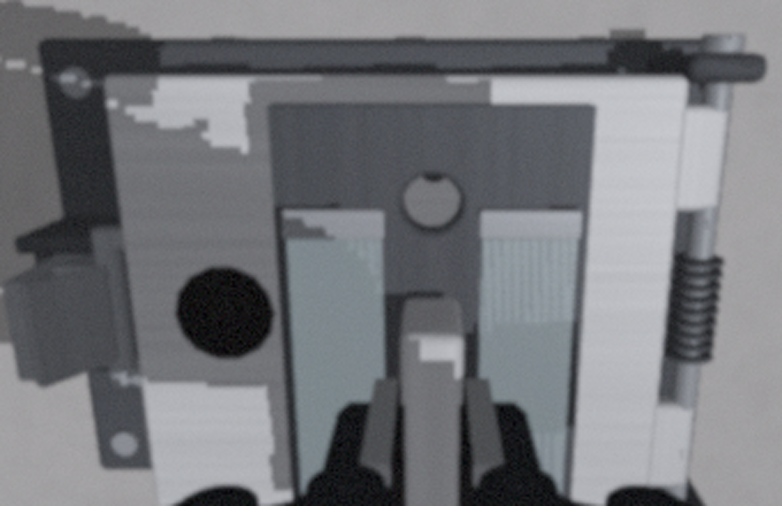

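```bash
python3 - <<'E'
from fit import *
import json
c=json.load(open('cw8.json'));W=CM['wrist']=(np.array(c['K']).reshape(3,3),cv2.Rodrigues(np.array(c['rvec']))[0],np.array(c['tvec']).ravel())
T=lambda u,v:[(u+.5)/2.3-.5+90,(v+.5)/2.3-.5+90]
pad=T(225,312); e=[T(104,74),T(685,77)]
P=back('wrist',*pad,.052,W)[:2]; E=[back('wrist',*x,.05,W)[:2] for x in e]
d=E[1]-E[0];print('pad',P,'edge yaw',np.arctan2(d[1],d[0]),'len',np.linalg.norm(d))
yaw=np.arctan2(d[1],d[0]);n=np.array([-np.sin(yaw),np.cos(yaw)]);print('pad to edge (69):',(E[0]-P)@n)
for y in(-.032,yaw):
  x=np.array([np.cos(y),np.sin(y)]);n=np.array([-x[1],x[0]]);m=P+.063*x
  print('pinmid',m,'stage',P+.058*x,'pin tip px',(proj('wrist',np.r_[m+.045*n,.064],W)-90+.5)*2.3-.5)
z=.1167-.0135+.006
C=[[-.033,.065,z],[.033,.065,z],[0,.045,z]]
print(*solve([('wrist',C,[T(268,104),T(594,104),T(432,201)])],[.5,0,0]))
q=[.7182,.6958];print(np.arctan2(2*q[1]**2-1,2*q[0]*q[1]))
# scene
S=lambda u,v:[(u+.5)/5.5-.5+185,(v+.5)/5.5-.5+165]
x,r=solve([('scene',[[0,-.045,z],[.033,-.065,z],[-.033,-.065,z],[-.033,.065,z]],[S(468,211),S(560,186),S(446,265),S(247,128)])],[.53,0,0]);print('scene carrier',x,r)
b=[back('scene',*S(470,293),.057),back('scene',*S(340,195),.06)];print('scene pins',b)
E
```

```text
pad [ 4.67552813e-01 -7.17534914e-05] edge yaw -0.036561366882458264 len 0.16078538094583306
pad to edge (69): 0.06887727548954903
pinmid [ 0.53052056 -0.00208741] stage [ 0.52552312 -0.00192744] pin tip px [[434.27346096 168.35511473]]
pinmid [ 0.53051071 -0.00237461] stage [ 0.52551405 -0.00219184] pin tip px [[435.03537077 169.43131833]]
[ 0.52982066 -0.00258817 -0.03062019] [[-0.4  -0.09]
 [ 0.66 -0.23]
 [-0.27  0.43]]
-0.03173161523567737
scene carrier [ 0.52810242 -0.00728721 -0.02796621] [[ 0.47 -0.95]
 [-0.21  0.92]
 [ 0.06  0.05]
 [-0.33 -0.05]]
scene pins [array([ 0.52702164, -0.04967417,  0.057     ]), array([0.53134645, 0.03899715, 0.06      ])]
```

```bash
python3 -m pendant '[[1,0.1,0.1,-1.5,0,0,0],[1,0.1,0.1,-3,0,0,0],[1,0.1,0.1,-3.4,0,0,0],[1,0.1,0.1,-3.4,0,0,0],[1,0.1,0.1,-3.4,0,0,0]]'
python3 - <<'E'
from h import *
import json
c=env.camera_params('wrist');s=env.get_state();print(s['tcp_pos'],s['tool_rot'],s['wrist_force'],s['finger_gap'])
w=grab('wrist','w9.png');s=grab('scene','s9.png')
cv2.imwrite('pics/s9a.png',cv2.resize(s[165:275,185:315],None,fx=5.5,fy=5.5,interpolation=cv2.INTER_CUBIC))
cv2.imwrite('pics/w9a.png',cv2.resize(w[90:310,90:430],None,fx=2.3,fy=2.3,interpolation=cv2.INTER_CUBIC))
E
```

```text
time: 9.77
tcp_pos: [0.5314, -0.0013, 0.0831]
tool_rot: [0.718, 0.696, -0.0, -0.0]
wrist_force: [0.4, -0.3, -0.8]
finger_gap: 0.124
[ 0.53142856 -0.00134147  0.08306416] [ 7.17670565e-01  6.96382760e-01 -7.30105449e-05 -8.06165760e-05] [ 0.36663411 -0.26421974 -0.80056834] 0.1239918224766817
```

View pics/w9a.png

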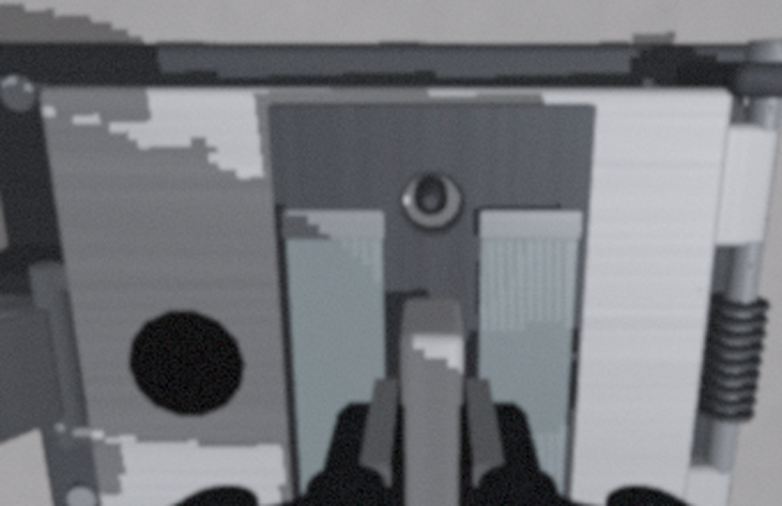

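View pics/s9a.png

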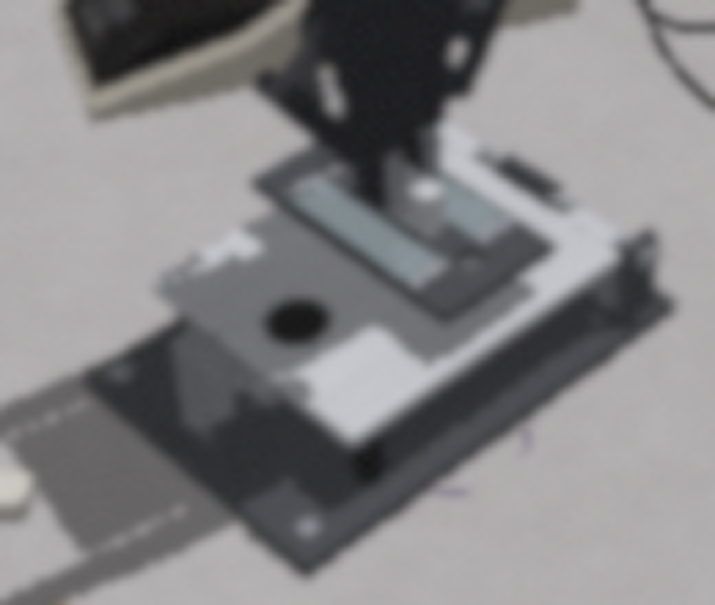

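```bash
python3 - <<'E'
from h import *
W=cam('wrist');T=lambda u,v:[(u+.5)/2.3-.5+90,(v+.5)/2.3-.5+90]
zt=.0831-.0135+.006
print('tip',back('w',*T(431,188),.064,W),'hole',back('w',*T(432,200),zt,W), back('w',*T(268,104),zt,W),back('w',*T(594,104),zt,W))
E
```

```text
tip [0.53266345 0.04531119 0.064     ] hole [0.53285129 0.04475502 0.0756    ] [0.50036957 0.06532104 0.0756    ] [0.56610762 0.06335044 0.0756    ]
```

```bash
python3 -m pendant '[[1,0,0,-0.4,0,0,0],[1,0,0,-0.8,0,0,0],[1,0,0,-1.2,0,0,0],[1,0,0,-1.5,0,0,0],[1,0,0,-1.75,0,0,0],[1,0,0,-1.9,0,0,0],[1,0,0,-1.9,0,0,0],[1,0,0,-1.9,0,0,0]]'
python3 - <<'E'
from h import *
s=env.get_state();print(s['tcp_pos'],s['wrist_force'],s['finger_gap'])
w=grab('wrist','w10.png');s=grab('scene','s10.png')
cv2.imwrite('pics/s10a.png',cv2.resize(s[165:275,185:315],None,fx=5.5,fy=5.5,interpolation=cv2.INTER_CUBIC))
E
```

```text
time: 10.53
tcp_pos: [0.5314, -0.0012, 0.0638]
tool_rot: [0.718, 0.696, 0.0, 0.0]
wrist_force: [-0.3, -0.1, -0.5]
finger_gap: 0.122
[ 0.53143453 -0.00117761  0.0638353 ] [-0.25671952 -0.12136104 -0.51615634] 0.12236790637560818
```

View pics/w10.png

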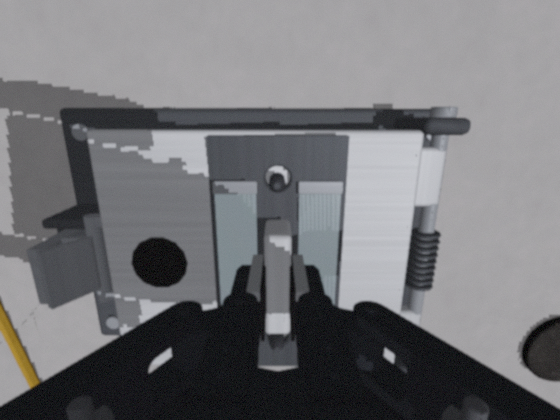

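View pics/s10a.png

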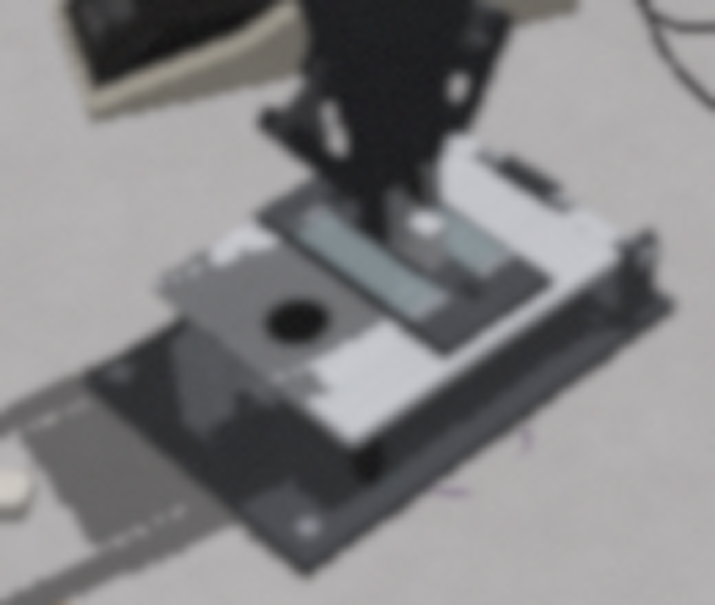

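```bash
python3 -m pendant '[[1,0,0,-0.1,0,0,0],[1,0,0,-0.1,0,0,0],[0.3,0,0,-0.1,0,0,0],[0.3,0,0,-0.1,0,0,0],[0.3,0,0,-0.1,0,0,0],[0.3,0,0,-0.1,0,0,0]]'
python3 -m pendant '[[0.2,0,0,0.5,0,0,0],[0.2,0,0,2,0,0,0],[0.2,0,0,5,0,0,0],[0.2,0,0,9,0,0,0],[0.2,0,0,13,0,0,0],[0.2,-5,0,17,0,0,0],[0.2,-5,0,18,0,0,0],[0.2,-5,0,18,0,0,0]]'
python3 - <<'E'
from h import *
s=env.get_state();print(s['tcp_pos'],s['wrist_force'],s['finger_gap'])
w=grab('wrist','w11.png');s=grab('scene','s11.png')
cv2.imwrite('pics/s11a.png',cv2.resize(s[165:275,185:315],None,fx=5.5,fy=5.5,interpolation=cv2.INTER_CUBIC))
cv2.imwrite('pics/w11a.png',cv2.resize(w[120:300,170:390],None,fx=3.3,fy=3.3,interpolation=cv2.INTER_CUBIC))
E
```

```text
time: 11.13
tcp_pos: [0.5314, -0.0012, 0.0628]
tool_rot: [0.718, 0.696, -0.0, -0.0]
wrist_force: [0.1, 0.0, 0.2]
finger_gap: 0.348
time: 11.8
tcp_pos: [0.4809, -0.0013, 0.2485]
tool_rot: [0.717, 0.697, 0.002, 0.003]
wrist_force: [0.6, 0.2, 0.0]
finger_gap: 0.402
[ 0.48094478 -0.00126528  0.24851673] [0.62143149 0.19056671 0.04311056] 0.40179779964672185
```

View pics/w11.png

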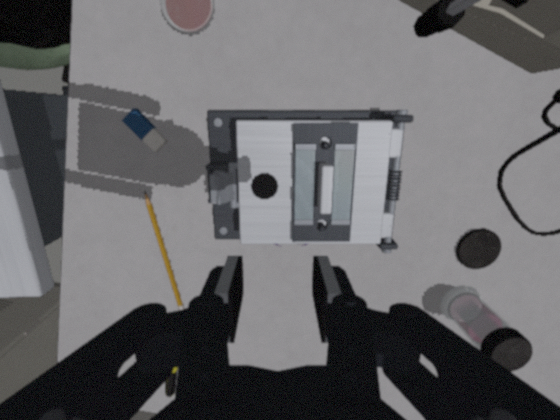

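View pics/w11a.png

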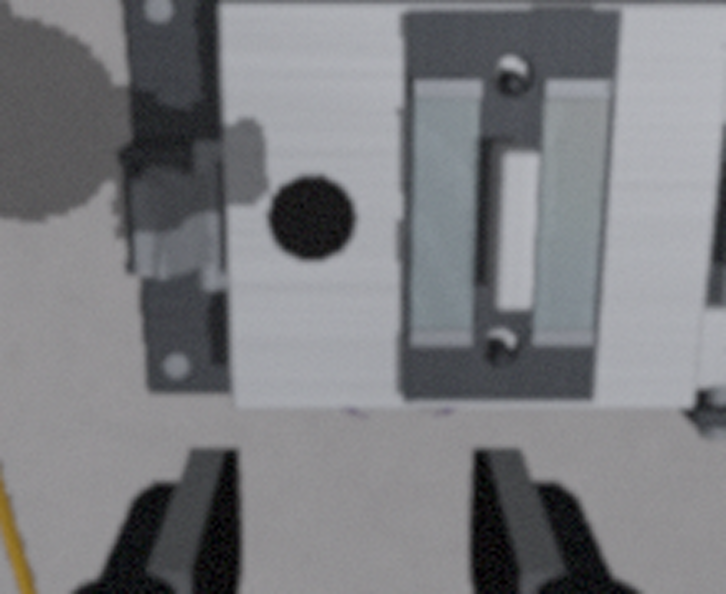

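View pics/s11a.png

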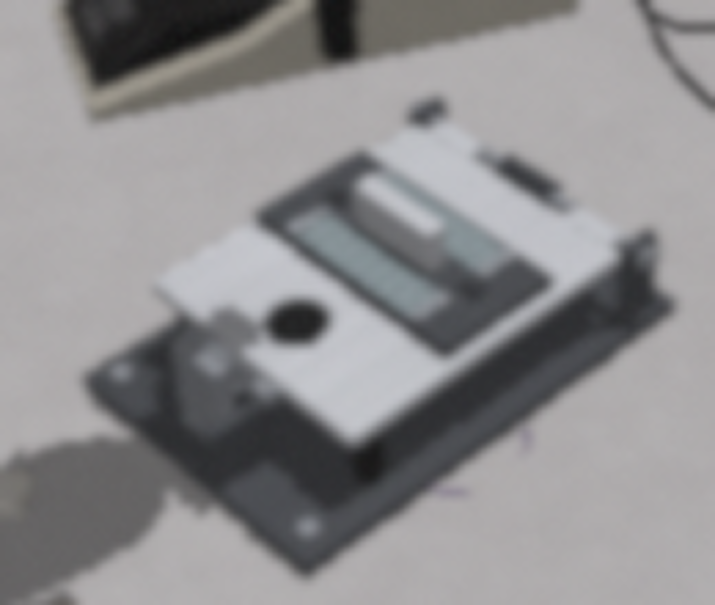

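Both pins stand in the holes, at (512,75) and (500,345) in the wrist crop. The carrier lies flat on the level plate, and the gripper is clear of it. The jar and dish look unmoved. I'll hand it in.

```bash
python3 -m pendant '[[0.2,0,0,0,0,0,0],[0.2,0,0,0,0,0,0]]'; python3 - <<'E'
from h import *
print(env.close_job())
E
```

```text
time: 12.07
tcp_pos: [0.4812, -0.0011, 0.2416]
tool_rot: [0.718, 0.696, -0.001, -0.001]
wrist_force: [1.0, -0.3, 0.4]
finger_gap: 0.398
the job is handed in; nothing more can be done
None
```

The job is done and handed in at about 12 s of the 51 s allowed.

- **Plate:** I pressed the tilting plate down with the closed fingers, to about -0.03 rad. It latched and stayed level after I lifted off, and the later scene and top pictures still showed it level.
- **Carrier:** I gripped the slide carrier by its rib and lined it up over the pins with the wrist camera. Hole and pin were within about 0.6 mm of each other just above the tips. I then lowered it flat and let go.
- **Last checks:** The final pictures show both pins inside the holes, the carrier flat on the level plate and the gripper about 19 cm above it. The jar and the Petri dish looked unmoved, but I judged that by eye and did not measure it.
- **Forces:** The highest wrist force I read was about 7 N, when the fingertips touched the carrier as they closed.
- **Disagreement:** The cameras differed by 2 to 5 mm on absolute positions. I relied on positions of one part relative to another, which agreed to about 2 mm.

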